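# Release and trap the capsule tray

### The job

Bring the green coffee capsule out of its dispenser: press the green key down with one fingertip and keep it down, and with the other finger stop the spring tray when it has slid about half-way out, before it runs right out, with the capsule still standing on it. Nothing is grasped or lifted, and the orange dispenser and everything else on the worktop are left alone. Finish while holding: one finger still keeping the key down, the other still stopping the tray.

Things in the scene. Friction and masses are not known exactly. Their poses are not given: they have to be found in the camera images.
- green_dispenser: The one to operate. Fixed coffee-capsule dispenser, black, green key. Origin on the worktop; +x to its back, +y to its left (key side), z up. Housing x -10 to 85, y -43 to 43 mm, 48 high, open above the capsule. Tray comes out to -x over a base plate under 8 mm high that reaches x -105. Key surround x -100 to -54, y 48 to 92, 14 high; trunk 16 high at y 43 to 58 from there back along the housing.
- green_key_top (a point): Centre of the upper face of the green push key, 36 (x) by 32 (y) mm, at x -77, y 70 in the dispenser's frame, 24 mm above the worktop when up and 14 mm when fully down; moves with the key.
- green_key (a joint): How far the key is down: 0 up, 0.010 m on its stop. Springs back; about 2.5 N to start it, 6 N at the bottom. Near 6 mm (5 to 7) its catch lets the tray go.
- green_tray_front (a point): Centre of the front face of the tray's white front panel, 64 mm wide (dispenser y -32 to 32), 6 to 36 mm above the worktop; at dispenser x -16 when shut. Moves with the tray.
- green_tray (a joint): How far the tray is out: 0 shut (caught), 0.090 m right out. Once freed, a damped spring of 5 N (shut) to 3 N (right out) drives it at about 50 mm/s, with no stop before 0.090; a finger must take that force. Half-way, its front is level with the back edge of the key; a fingertip 20 mm wide in its path exactly beside the middle of the key stops it at about 0.050.
- green_seat (a point): Centre of the round recess in the tray floor (rim 4 mm high) where the capsule stands, 9 mm above the worktop, at dispenser x 12, y 0 when shut; moves with the tray.
- green_capsule: Green coffee capsule, 37 mm across the foot, 27 mm high, 20 g, standing loose in the tray's recess; origin at the centre of its underside, z up.
- orange_dispenser: Leave alone. Fixed coffee-capsule dispenser, black, orange key. Origin on the worktop; +x to its back, +y to its left (key side), z up. Housing x -10 to 85, y -43 to 43 mm, 48 high, open above the capsule. Tray comes out to -x over a base plate under 8 mm high that reaches x -105. Key surround x -100 to -54, y 48 to 92, 14 high; trunk 16 high at y 43 to 58 from there back along the housing.
- orange_key_top (a point): Centre of the upper face of the orange push key, 36 (x) by 32 (y) mm, at x -77, y 70 in the dispenser's frame, 24 mm above the worktop when up and 14 mm when fully down; moves with the key.
- orange_key (a joint): How far the key is down: 0 up, 0.010 m on its stop. Springs back; about 2.5 N to start it, 6 N at the bottom. Near 6 mm (5 to 7) its catch lets the tray go.
- orange_tray_front (a point): Centre of the front face of the tray's white front panel, 64 mm wide (dispenser y -32 to 32), 6 to 36 mm above the worktop; at dispenser x -16 when shut. Moves with the tray.
- orange_tray (a joint): How far the tray is out: 0 shut (caught), 0.090 m right out. Once freed, a damped spring of 5 N (shut) to 3 N (right out) drives it at about 50 mm/s, with no stop before 0.090; a finger must take that force. Half-way, its front is level with the back edge of the key; a fingertip 20 mm wide in its path exactly beside the middle of the key stops it at about 0.050.
- orange_seat (a point): Centre of the round recess in the tray floor (rim 4 mm high) where the capsule stands, 9 mm above the worktop, at dispenser x 12, y 0 when shut; moves with the tray.
- orange_capsule: Orange coffee capsule, 37 mm across the foot, 27 mm high, 20 g, standing loose in the tray's recess; origin at the centre of its underside, z up.
- mug_a: Bystander: cream stoneware mug, 86x118x84 mm; origin at the centre of its underside.
- mug_b: Bystander: cream stoneware mug, 90x119x84 mm; origin at the centre of its underside.
- milk_jug: Bystander: small cream milk jug, 65x92x78 mm; origin at the centre of its underside.
- teaspoon_a: Bystander: steel teaspoon, 130x26x11 mm; origin at the centre of its underside.
- spice_a: Bystander: corked glass spice jar, 43x43x90 mm; origin at the centre of its underside.

How it is judged:
On the way, in this order (a step that is already met when the one before it is completed fails the run):
1. the key is down and the tray has sprung open (value of joint green_key above 0.004 m and value of joint green_tray above 0.01 m).
2. the tray is stopped about half-way by a finger while a finger keeps the key down (value of joint green_key above 0.005 m and value of joint green_tray between 0.03 and 0.075 m and velocity of joint green_tray between -0.01 and 0.01 m/s and contact force between the fingers and green_tray above 0.5 N and contact force between the fingers and green_key above 0.5 N), for 0.3 s.
At the end, for the whole second after the job is handed in: The green key is held at least 5 mm down by a finger (over 0.5 N), the green tray stands still between 30 and 75 mm out against a finger (over 0.5 N), both capsules stand upright in their recesses (within 8 mm and 0.2 rad), and the orange tray is shut (all of step 2 and distance between green_capsule and green_seat below 0.008 m and angle between each of green_capsule, orange_capsule's own z axis and vertical below 0.2 rad and distance between orange_capsule and orange_seat below 0.008 m and value of joint orange_tray below 0.008 m); the arm keeps its last pose, push and grip.
It fails at once if the green tray runs right out (value of joint green_tray above 0.083 m).
It fails at once if a capsule is lifted or knocked over (height (world z) of any of green_capsule, orange_capsule above 0.022 m or angle between any of green_capsule, orange_capsule's own z axis and vertical above 0.4 rad).
It fails at once if the orange dispenser is operated (value of joint orange_tray above 0.008 m or value of joint orange_key above 0.004 m).
It fails at once if a bystander is moved (distance of any of mug_a, mug_b, milk_jug, teaspoon_a, spice_a from where it was at the start of the episode above 0.02 m).
It also fails if it takes over 38 s, if anything falls off the work surface, if the arm or the gripper's body presses on something with over 40 N, if the wrist force passes 120 N, or if a joint passes its speed limit or range.

### The arm

A 6-joint arm with a two-finger parallel gripper is mounted at the origin on a cart in front of the work surface, level with it; the furniture and walls round the work are solid. World frame = base frame: x ahead of the robot, y to its left, z up, the work surface at z = 0. Lengths are in m, angles in rad, forces in N, time in s.
With the tool pointing down it reaches from about 0.35 to 0.85 m from the base axis. Payload 8.1 kg.
Tool frame: the origin (TCP) lies at the very end of the fingers, on their centre line; the grasp point (between the pads) lies 19 mm behind it; z points along the fingers, y is the line along which they close (so a half turn about z gives the same grasp; the last joint's range is limited). The gripper opens to 85 mm and grips with 20 to 120 N. Pads are 22 mm wide; open, the fingers measure 114 mm over their backs; the gripper's body (76 mm by 85 mm) begins 54 mm behind the grasp point. The pads swing forward as they close: fully open they stand 13 mm farther back than shut.
Start: joints at [-1.191, 0.13, 1.488, -0, 1.523, -0.085], TCP at [0.269, -0.536, 0.231] pointing down, gripper open.
Joint ranges: [-2.96, 2.96], [-0.89, 2.26], [0.02, 2.5], [-1.34, 4.48], [0, 2.73], [-2.66, 2.66]. Speed limits (rad/s): [2.39, 2.39, 2.79, 3.14, 3.14, 3.14].

### API

Orientations are given as a unit quaternion [x, y, z, w].
In Python, from rig import read_state, snapshot, hand_in gives the robot as it stands.
- The arm moves only by the tool apply_moves, never from a script. Its argument "rows" is a list of rows, each a list of 6 numbers: the shift along the world's x, y, z as a fraction of full scale, then the turn, a rotation vector about the world's x, y, z as a fraction of full scale. In form: [[x, y, z, ax, ay, az], ...]. A call has 1 to 8 rows; each row is the pose to reach, as a shift and turn from the pose commanded when the call began; what a row does not reach only later rows make up. Full scale, the value 1, is 0.1 m for a shift and 120 degrees for a turn. A row lasts 1/10 s, in which the tool goes at most 50 mm and 8.59 degrees, less where a joint would pass 70% of its speed; a pose out of reach is approached as far as the arm can. A call with a number of a shift or a turn outside -1 to 1 is refused whole. A call with a gripper value outside its range is refused whole. "jaw" is the gripper's target within -1 to 1 (fully open at 1, half-way at 0, shut at -1), set as the call begins (left out, the last holds). The fingers move at their own pace and stop on an object; "force" is the grip in N (left out, the last holds). Time passes only in rows, so rows that repeat a pose let the fingers close. It gives the time, the measured TCP pose, the force, the opening and the grip force at its end, in the units of the state.
- read_state(): the state, without advancing time (a new reading comes with each control period).
- snapshot(name): name is "scene" or "top" or "wrist"; returns a dict with "color" (384x512x3 uint8, red, green, blue), "fx", "fy", "cx", "cy" (pixels), "rvec" (rotation vector, rad) and "tvec" (3), from world to camera coordinates, as OpenCV has them. Camera axes: x right, y down, z forward; pixel columns grow to the right and rows downward; lengths in m; the calibration is good to about 2 mm. The wrist camera is an equidistant fisheye: a pixel r from the principal point sees the ray r / f radians off the axis. A picture is of the moment at which its call begins. There is no depth.
- hand_in(): hands the job in; it is judged then, once.
The state is a dict: "time_s": time; "joints": joint angles; "joint_velocities": joint speeds; "tau": joint torques, N m; "ee_pos": TCP position; "orientation": TCP orientation; "ft_force": force on the tool from outside, world axes, zero at the start; "wrist_torque": the same for the moment, N m; "opening": finger opening in m; "finger_force": force on a finger pad.
Only numpy, scipy, OpenCV 4.12 (cv2) and the standard library are available. Lean on these libraries where they do the work, as an engineer would, in place of code of your own. Each camera call takes 0.05 s, during which the arm holds its last target. There are 200 camera calls.

## Working session

There is one attempt and no reset: what is moved stays moved. The work goes in short steps, Python scripts to look and compute and a tool call to move; the robot and the scene stay as the last step left them, time stands still between calls to the robot, and variables do not carry over. Pictures are saved under pics/ and viewed, at most 10 in all, crops included, and the job is handed in when it is done.

Besides the shell and the picture viewer there is one more tool, called after "Request:" as name(argument=value, ...) on one line, values as JSON. apply_moves: Moves the arm, as the interface text tells. Shift numbers are shares of 0.1 m and turn numbers shares of 120 degrees, none past 1 either way. Its arguments: {"type":"object","properties":{"rows":{"type":"array","items":{"type":"array","items":{"type":"number","minimum":-1,"maximum":1}}},"jaw":{"type":"number"},"force":{"type":"number"}},"required":["rows"]}

```bash
mkdir -p pics
cat > h.py <<'E'
import numpy as np, cv2
from rig import read_state, snapshot, hand_in
def cam(s):
    R,_=cv2.Rodrigues(np.array(s["rvec"],float)); return R,np.array(s["tvec"],float)
def ray(s,u,v,z):
    R,t=cam(s); d=R.T@np.array([(u-s["cx"])/s["fx"],(v-s["cy"])/s["fy"],1]); c=-R.T@t
    return c+d*(z-c[2])/d[2]
def proj(s,p):
    R,t=cam(s); q=R@np.array(p)+t; return q[0]/q[2]*s["fx"]+s["cx"],q[1]/q[2]*s["fy"]+s["cy"]
def mask(s,lo,hi):
    h=cv2.cvtColor(np.ascontiguousarray(s["color"]),cv2.COLOR_RGB2HSV); return cv2.inRange(h,lo,hi)
def blobs(m,a=30):
    n,l,st,c=cv2.connectedComponentsWithStats(m); return [(st[i].tolist(),c[i].round(1).tolist()) for i in range(1,n) if st[i,4]>a]
def save(s,f,k=1): cv2.imwrite("pics/"+f,cv2.resize(cv2.cvtColor(s["color"],cv2.COLOR_RGB2BGR),None,fx=k,fy=k))
E
python3 - <<'E'
from h import *
for n in("top","scene"):
    s=snapshot(n); save(s,n+"0.png",1.5)
    print(n,s["fx"],s["cx"],s["cy"],(-cam(s)[0].T@cam(s)[1]).round(3))
    print("g",blobs(mask(s,(40,80,40),(90,255,255))),"o",blobs(mask(s,(4,140,100),(20,255,255))))
st=read_state();print(st["orientation"],st["time_s"])
E
```

```text
top 352.7886268934181 258.96990493590266 188.96503807879364 [ 0.406 -0.004  1.163]
g [([312, 146, 10, 10, 82], [316.5, 150.9]), ([286, 166, 12, 13, 116], [291.1, 172.3])] o [([135, 70, 10, 12, 62], [139.8, 76.0]), ([200, 152, 11, 9, 58], [204.7, 155.8]), ([170, 170, 13, 13, 114], [176.0, 175.6])]
scene 367.4810079381799 256.50673742959583 192.9750802853309 [-0.455  0.486  0.729]
g [] o [([352, 38, 51, 97, 1314], [378.9, 88.2]), ([436, 95, 8, 8, 40], [439.6, 97.8]), ([447, 137, 18, 12, 123], [454.4, 143.7]), ([135, 150, 12, 15, 130], [140.3, 157.0]), ([139, 167, 13, 21, 210], [144.4, 178.0]), ([184, 209, 11, 10, 86], [189.1, 213.9])]
[ 9.73121307e-01  2.30291559e-01 -1.34643123e-04 -8.37586681e-04] 0.1
```

View pics/top0.png

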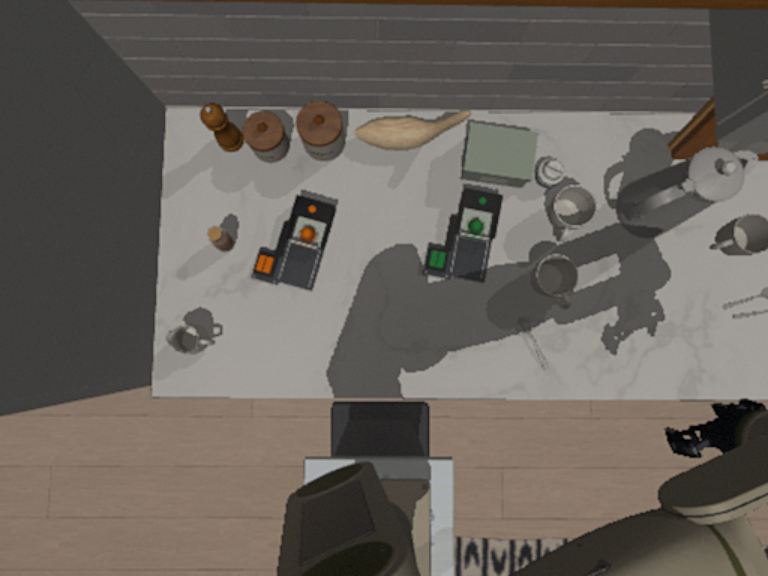

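View pics/scene0.png

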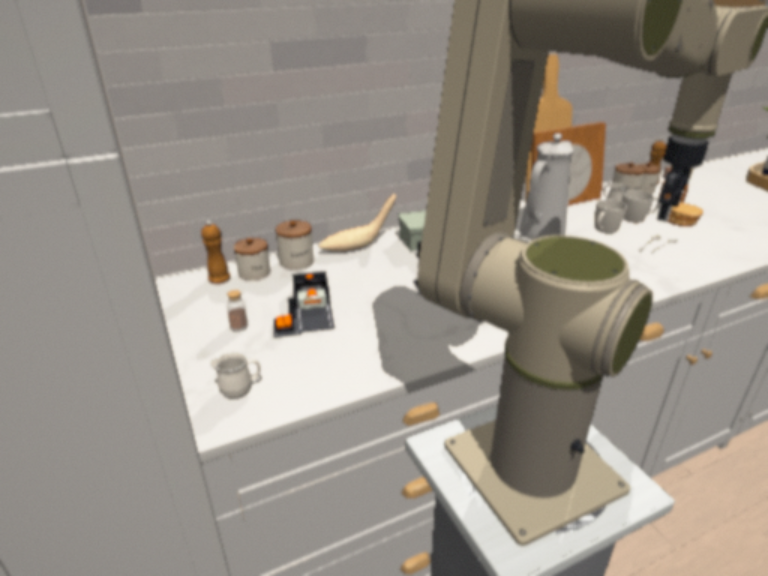

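The top view shows the green key at about (291,172), the capsule at (316,151) and a green dot at the back at (321,134), in unscaled pixels. The arm hides the green unit in the scene view, so I'll locate it from the top view.

```bash
cat >> h.py <<'E'
def fit(key,seat):
    d=np.array(seat[:2])-np.array(key[:2]); yaw=np.arctan2(d[1],d[0])-np.arctan2(-70,89)
    c,s=np.cos(yaw),np.sin(yaw);R=np.array([[c,-s],[s,c]])
    o=((np.array(key[:2])-R@[-77,70]*np.array(.001))+(np.array(seat[:2])-R@[12,0]*np.array(.001)))/2
    return yaw,R,o,np.linalg.norm(d)
E
python3 - <<'E'
from h import *
s=snapshot("top")
k=ray(s,291.1,172.3,.024); c=ray(s,316.5,150.9,.036)
yaw,R,o,n=fit(k,c); print("key",k,"cap",c,"yaw deg",np.degrees(yaw),"o",o,"dist(113.2)",n)
for p in[(291.1,172.3)]: pass
for p in[(-77,35)]: print("target",o+R@np.array(p)*.001)
# checks: white/black body corners
for x,y,z in[(-105,-43,8),(-105,43,8),(85,43,48),(85,-43,48),(-100,92,14)]:
    w=o+R@np.array([x,y])*.001; print((x,y),np.array(proj(s,[*w,z*.001]))*1.5)
st=read_state()
from scipy.spatial.transform import Rotation as Ro
print(Ro.from_quat(st["orientation"]).as_matrix().round(3),st["opening"],st["ft_force"])
for u,v in[(371,183),(380,138),(357,232)]: print(ray(s,u,v,.06))
E
```

```text
key [ 0.57930791 -0.12237416  0.024     ] cap [ 0.64860636 -0.20409661  0.036     ] yaw deg -11.51730111588915 o [ 0.6388145  -0.20401972] dist(113.2) 0.107148655386513
target [ 0.57035317 -0.15435035]
(-105, -43) [482.63075918 283.32556134]
(-105, 43) [444.35121401 275.25395273]
(85, 43) [463.70533465 187.75330889]
(85, -43) [502.6745683  195.91060922]
(-100, 92) [423.22896359 268.09954688]
[[ 0.894  0.448 -0.001]
 [ 0.448 -0.894  0.001]
 [ 0.    -0.001 -1.   ]] 0.08544518625150337 [ 0.38771085  0.05685011 -0.13045145]
[ 0.54188816 -0.3715677   0.06      ]
[ 0.68746695 -0.40428792  0.06      ]
[ 0.38770244 -0.32379481  0.06      ]
```

Request:
apply_moves(rows=[[0.2,0.3,0,0,0,-0.02],[0.4,0.6,0,0,0,-0.04],[0.6,0.95,0,0,0,-0.08],[0.6,0.95,0,0,0,-0.08]], jaw=0.32)

```text
time_s: 0.55
ee_pos: [0.3311, -0.4378, 0.231]
orientation: [0.989, 0.148, 0.0, -0.001]
ft_force: [-0.3, -0.8, -1.1]
opening: 0.0559
finger_force: 0.0
```

Request:
apply_moves(rows=[[0.2,0.3,0,0,0,-0.02],[0.4,0.6,0,0,0,-0.04],[0.7,0.95,0,0,0,-0.08],[0.7,0.95,0,0,0,-0.08]])

```text
time_s: 0.95
ee_pos: [0.4016, -0.3429, 0.2312]
orientation: [0.998, 0.066, 0.001, -0.001]
ft_force: [0.5, -0.2, -0.2]
opening: 0.0563
finger_force: 0.0
```

Request:
apply_moves(rows=[[0.2,0.3,0,0,0,-0.02],[0.4,0.6,0,0,0,-0.04],[0.7,0.95,0,0,0,-0.08],[0.7,0.95,0,0,0,-0.08]])

```text
time_s: 1.35
ee_pos: [0.4713, -0.2481, 0.2311]
orientation: [1.0, -0.018, 0.0, -0.001]
ft_force: [-0.5, -0.1, -1.0]
opening: 0.0564
finger_force: 0.0
```

Request:
apply_moves(rows=[[0.2,0.3,-0.2,0,0,-0.02],[0.4,0.6,-0.4,0,0,-0.04],[0.7,0.95,-0.6,0,0,-0.08],[0.7,0.95,-0.6,0,0,-0.08]])

```text
time_s: 1.75
ee_pos: [0.539, -0.1528, 0.1673]
orientation: [0.995, -0.102, -0.002, -0.001]
ft_force: [-1.0, 0.6, -0.4]
opening: 0.0561
finger_force: 0.0
```

Run:
```python
from h import *
for n in("wrist","scene"):
    s=snapshot(n); save(s,n+"1.png",1.5)
    print(n,s["fx"],s["fy"],s["cx"],s["cy"],(-cam(s)[0].T@cam(s)[1]).round(3),cam(s)[0].round(2).tolist())
    print(blobs(mask(s,(40,80,40),(90,255,255))))
st=read_state();print(st["ee_pos"],st["joints"])
```

```text
wrist 297.3186396354542 297.3186396354542 260.6785748907384 188.71971933221286 [ 0.618 -0.17   0.311] [[-0.2, -0.98, -0.0], [-0.93, 0.19, 0.32], [-0.31, 0.07, -0.95]]
[([276, 35, 36, 34, 969], [293.7, 51.4]), ([281, 78, 36, 2, 37], [298.1, 79.0]), ([207, 122, 35, 38, 1196], [224.3, 140.6])]
scene 367.4810079381799 367.4810079381799 256.50673742959583 192.9750802853309 [-0.455  0.486  0.729] [[-0.44, -0.9, -0.0], [-0.47, 0.23, -0.85], [0.77, -0.37, -0.53]]
[]
[ 0.53848211 -0.15633303  0.17015619] [-3.73572693e-01  6.34727736e-02  1.67202670e+00 -6.52284638e-04
  1.40836166e+00  1.39920340e+00]
```

View pics/wrist1.png

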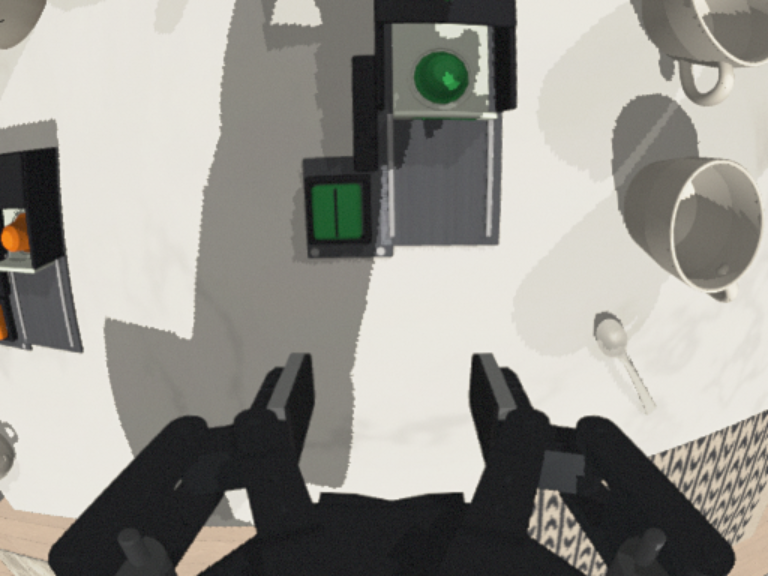

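View pics/scene1.png

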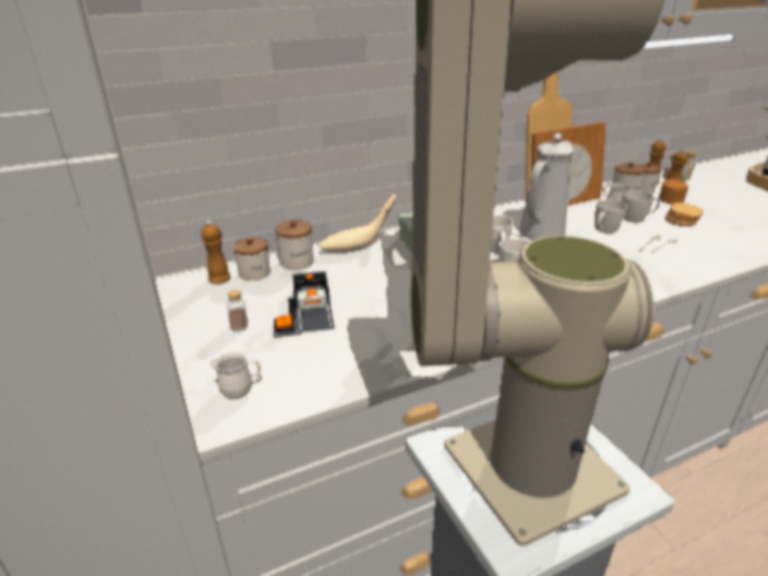

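```bash
cat >> h.py <<'E'
def fray(s,u,v,z):
    R,t=cam(s); x,y=(u-s["cx"])/s["fx"],(v-s["cy"])/s["fy"]; r=np.hypot(x,y)
    d=R.T@np.array([x/r*np.sin(r),y/r*np.sin(r),np.cos(r)]); c=-R.T@t
    return c+d*(z-c[2])/d[2]
E
python3 - <<'E'
from h import *
s=snapshot("wrist"); st=read_state(); print(st["ee_pos"])
b=blobs(mask(s,(40,80,40),(90,255,255)),100); print(b)
cap,key=b[0],b[1]
k=fray(s,*key[1],.024)
m=mask(s,(40,80,40),(90,255,255)); cs,_=cv2.findContours(m,0,2)
for c in cs:
    if cv2.contourArea(c)<300: continue
    z=.024 if c[:,0,1].mean()>100 else .036
    p=np.array([fray(s,*q,z)[:2] for q in c[:,0]]).astype(np.float32)*1000
    print(z,cv2.minAreaRect(p),p.mean(0))
print("key",k)
# plate: right front corner, left front corner (8mm), tray panel bottom etc from view /1.5
for u,v,z,n in[(498,244,.008,"plate R front (-105,-43)"),(388,116,.036,"panel L top (-16,32)"),(497,118,.036,"panel R top (-16,-32)"),(304,257,.014,"surround fl (-100,92)"),(304,160,.014,"surround bl (-54,92)")]:
    print(n,fray(s,u/1.5,v/1.5,z)[:2])
E
```

```text
[ 0.53861514 -0.15728023  0.17115514]
[([272, 36, 36, 34, 948], [289.6, 52.2]), ([204, 122, 34, 38, 1166], [220.8, 140.9])]
0.024 ((579.19775390625, -124.10423278808594), (33.02454376220703, 37.40916061401367), 77.5308837890625) [ 582.07684 -129.09608]
0.036 ((649.4353637695312, -206.28231811523438), (32.34920883178711, 31.62530517578125), 79.8884506225586) [ 649.3371  -205.58417]
key [ 0.57892488 -0.12441735  0.024     ]
plate R front (-105,-43) [ 0.53033178 -0.2332407 ]
panel L top (-16,32) [ 0.63163654 -0.17370253]
panel R top (-16,-32) [ 0.61865995 -0.24017062]
surround fl (-100,92) [ 0.55016847 -0.09613428]
surround bl (-54,92) [ 0.61619771 -0.11257599]
```

Request:
apply_moves(rows=[[0.16,0,-0.3,0,0,0],[0.33,-0.01,-0.6,0,0,0],[0.33,-0.01,-0.9,0,0,0],[0.33,-0.01,-0.9,0,0,0],[0.33,-0.01,-0.9,0,0,0]])

```text
time_s: 2.4
ee_pos: [0.5713, -0.1587, 0.082]
orientation: [0.995, -0.103, -0.0, 0.0]
ft_force: [-0.1, -0.6, 0.6]
opening: 0.0565
finger_force: 0.0
```

Request:
apply_moves(rows=[[0,0,-0.2,0,0,0],[0,0,-0.38,0,0,0],[0,0,-0.38,0,0,0],[0,0,-0.38,0,0,0],[0,0,-0.38,0,0,0]])

```text
time_s: 2.9
ee_pos: [0.5734, -0.1582, 0.0459]
orientation: [0.995, -0.103, 0.002, 0.0]
ft_force: [-0.1, -0.6, -0.3]
opening: 0.0562
finger_force: 0.0
```

Run:
```python
from h import *
s=snapshot("wrist"); save(s,"wrist2.png",1.5)
st=read_state();print(st["ee_pos"],st["ft_force"],st["orientation"],st["time_s"])
```

```text
[ 0.57330846 -0.15808533  0.04561553] [ 0.29540614 -0.60218733 -0.83529921] [ 9.94725342e-01 -1.02560640e-01  1.61569304e-03  4.46042275e-04] 2.95
```

View pics/wrist2.png

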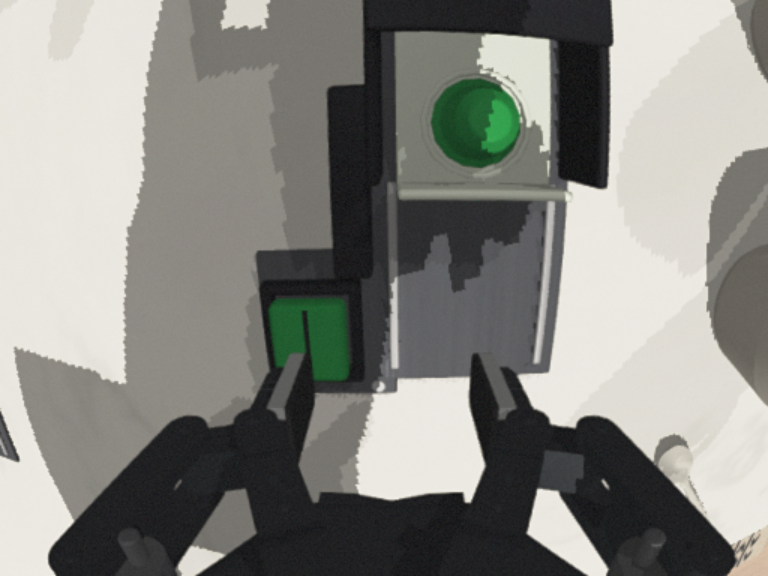

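The left finger stands over the key (pad tip at about (293,356)) and the right one at (482,356) stands in the tray's path. The key is centred near (311,338). Quick check of the alignment before pressing.

Run:
```python
from h import *
s=snapshot("wrist"); 
R=np.array([[.979,.203],[-.203,.979]]); 
k0=np.array([.579,-.1238]); f=lambda p:((R.T@(np.array(p[:2])-k0))*1000+[-77,70]).round(1)
print("tcp disp frame",f(read_state()["ee_pos"]))
for n,u,v in[("L in",312,356),("L out",290,354),("R in",472,355),("R out",493,355)]:
    print(n,[f(fray(s,u/1.5,v/1.5,z)) for z in(.045,.052)])
for n,u,v,z in[("key bl",270,298,.024),("key br",349,297,.024),("key fr",351,380,.024),("panel L",398,190,.036),("panel R",568,198,.036)]:
    print(n,f(fray(s,u/1.5,v/1.5,z)))
```

```text
tcp disp frame [-75.8  35.4]
L in [array([-72.1,  64.4]), array([-68.5,  63. ])]
L out [array([-71.5,  72.8]), array([-67.8,  70.9])]
R in [array([-71.9,   5.3]), array([-68.2,   6.8])]
R out [array([-72.1,  -2.7]), array([-68.4,  -0.8])]
key bl [-57.   84.4]
key br [-56.5  51.9]
key fr [-94.6  52.5]
panel L [-13.   32.7]
panel R [-14.3 -29.4]
```

Request:
apply_moves(rows=[[0,0,-0.1,0,0,0],[0,0,-0.2,0,0,0],[0,0,-0.23,0,0,0],[0,0,-0.23,0,0,0]])

```text
time_s: 3.4
ee_pos: [0.5712, -0.157, 0.0192]
orientation: [0.995, -0.102, -0.001, -0.0]
ft_force: [-0.3, 0.2, 1.6]
opening: 0.0563
finger_force: 0.7
```

Request:
apply_moves(rows=[[0,0,-0.03,0,0,0],[0,0,-0.05,0,0,0],[0,0,-0.05,0,0,0],[0,0,-0.05,0,0,0]])

```text
time_s: 3.8
ee_pos: [0.5719, -0.1573, 0.0155]
orientation: [0.995, -0.102, -0.0, -0.0]
ft_force: [-2.7, 0.3, 4.9]
opening: 0.0563
finger_force: 2.3
```

Request:
apply_moves(rows=[[0,0,-0.02,0,0,0],[0,0,-0.02,0,0,0],[0,0,-0.02,0,0,0],[0,0,-0.02,0,0,0],[0,0,-0.02,0,0,0],[0,0,-0.02,0,0,0],[0,0,-0.02,0,0,0],[0,0,-0.02,0,0,0]])

```text
time_s: 4.6
ee_pos: [0.5721, -0.1573, 0.0134]
orientation: [0.995, -0.103, 0.0, -0.0]
ft_force: [-1.5, 0.7, 4.2]
opening: 0.0567
finger_force: 2.1
```

Run:
```python
from h import *
s=snapshot("wrist"); save(s,"wrist3.png",1.5)
st=read_state();print(st["ee_pos"],st["ft_force"],st["wrist_torque"],st["time_s"])
```

```text
[ 0.57205331 -0.157349    0.01333852] [-0.99255891  0.42685154  3.62235741] [0.31252145 0.1045855  0.03228102] 4.65
```

View pics/wrist3.png

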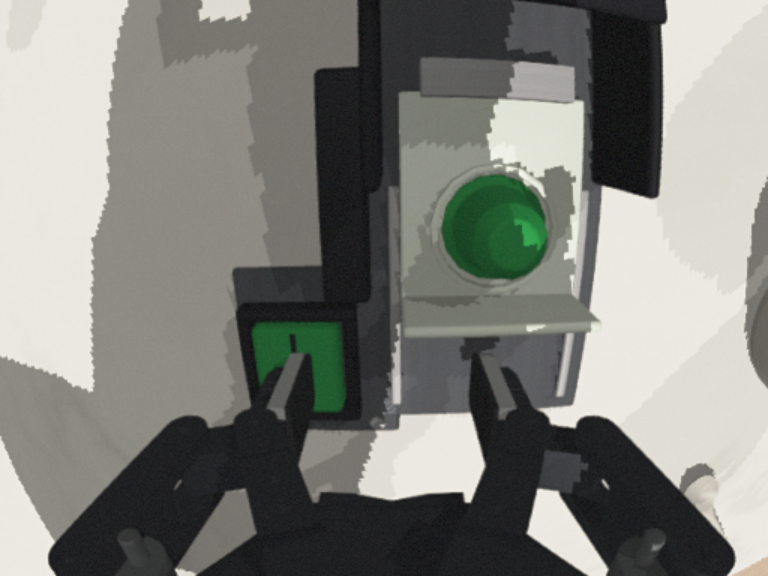

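The tray is out, with its panel at about (405–600, 330) facing the right fingertip. The capsule is still seated at (495,228) and the key is down. I'll confirm the contact forces and the opening.

Run:
```python
from h import *
F=[];T=[]
for i in range(8):
    s=snapshot("wrist"); st=read_state(); F.append(st["ft_force"]);T.append(st["wrist_torque"])
print(np.mean(F,0),np.std(F,0),np.mean(T,0),st["ee_pos"],st["finger_force"])
R=np.array([[.979,.203],[-.203,.979]]); k0=np.array([.579,-.1238]); f=lambda p:((R.T@(np.array(p[:2])-k0))*1000+[-77,70]).round(1)
for n,u,v,z in[("panel L",405,334,.036),("panel R",590,329,.036),("seat",495,228,.03),("key bl",253,324,.016),("key fr",345,411,.016),("surround bl",234,269,.014)]:
    print(n,f(fray(s,u/1.5,v/1.5,z)))
```

```text
[-0.97608201  1.58111682  5.01969457] [0.56751478 0.46741905 0.58045535] [ 0.32052134  0.17012969 -0.07223317] [ 0.57201424 -0.15732839  0.01334971] 4.058849233460933
panel L [-53.7  31.5]
panel R [-53.2 -28.2]
seat [-22.4   4.8]
key bl [-59.5  85.1]
key fr [-95.7  53.4]
surround bl [-39.5  90.6]
```

Request:
apply_moves(rows=[[0,0,-0.015,0,0,0],[0.02,0,-0.015,0,0,0],[0.03,0,-0.015,0,0,0],[0.03,0,-0.015,0,0,0],[0.03,0,-0.015,0,0,0],[0.03,0,-0.015,0,0,0],[0.03,0,-0.015,0,0,0]])

```text
time_s: 5.75
ee_pos: [0.5737, -0.1575, 0.0114]
orientation: [0.995, -0.103, -0.001, 0.0]
ft_force: [-7.2, 0.3, 7.1]
opening: 0.0563
finger_force: 4.4
```

Run:
```python
from h import *
F=[];T=[]
for i in range(8):
    s=snapshot("wrist"); st=read_state(); F.append(st["ft_force"]);T.append(st["wrist_torque"])
save(s,"wrist4.png",1.5)
print(np.mean(F,0),np.std(F,0),np.mean(T,0),st["ee_pos"],st["finger_force"],st["time_s"])
```

```text
[-6.57778678  0.20581734  6.92276457] [0.21093738 0.42887921 0.33028582] [ 0.10821374  1.04595396 -0.0325501 ] [ 0.57363062 -0.15746571  0.0113396 ] 4.428574485937133 6.15
```

View pics/wrist4.png

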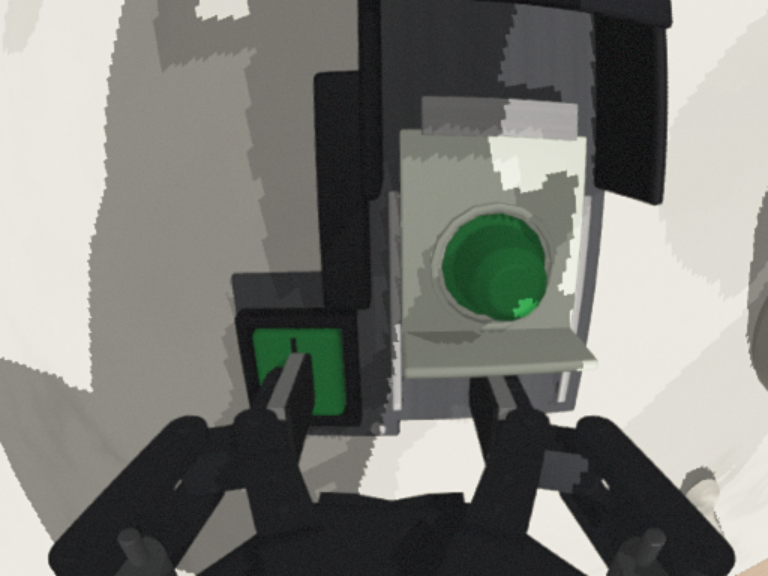

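The panel, now at about (405–595, 370), has come up against the right fingertip, with a steady 6.6 N push. The key is near its bottom at about 7 N and the capsule is centred in its ring at (495,265). Handing in.

Run:
```python
from h import *
print(hand_in())
```

```text
the job is handed in; nothing more can be done
None
```

I handed the job in with one fingertip holding the green key down (about 7 N) and the other stopping the tray roughly half-way out (about 6.6 N). The capsule was still upright in its recess in the last picture, and the hand-in returned no verdict.

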